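Find the shaft's flat and hold the collar on it

TASK

Take the upright shaft by its end and turn it until its set-screw flat squarely faces the key guide, feeling the flat with the fingers: with the flat facing the guide, the grip must be across it, one finger lying on the flat. Then let go of the shaft and fit the collar over the shaft end, level, with its set-screw pointing straight at the guide's hex key and at the same height as the key, so it sits in the middle of the flat, and finish while still holding it there in the fingers: do not set it down on the bearing or let go. Leave the oil can, the tin and the padlock where they are.

Things in the scene. Friction and masses are not known exactly. Their poses are not given: they have to be found in the camera images.
- fixture: Spindle fixture fixed to the bench: aluminium base plate 90 x 165 x 12 mm, a grey round bearing housing (68 mm across at the foot, 58 above, 44 mm high, with a 32 mm boss up to 55 mm) and an upright steel shaft in it. Origin on the shaft axis at bench level; z up; +y points level from the shaft axis to the key guide, a grey post at one end of the plate.
- shaft_end (a point): Centre of the shaft's upper end, 115 mm above the bench; axes as the fixture's. The shaft is 22 mm in diameter (end chamfered 2 mm); from 75 to 115 mm height it is D-shaped, with one flat cut 4 mm deep: a grip across the flat and the round side behind it measures 18 mm, a grip elsewhere 19 to 22 mm.
- key_tip (a point): Tip of the thin T-handled hex key fixed in the key guide, 95 mm above the bench and 76 mm from the shaft axis, pointing level at that axis; axes as the fixture's. The brass bushing round the key (18 mm) starts 90 mm from the axis, the grey post (28 mm wide, 110 mm high) 93 mm; the black T handle (76 mm long) ends 151 mm out.
- spindle (a joint): Turn of the shaft about its vertical axis, rad: 0 when the flat faces the key guide (+y of the fixture); positive is anticlockwise seen from above. Stiff enough to stay where it is left (friction about 0.06 N m); turns freely to 3.1 rad either way. Starts between 0.5 and 1.4.
- shaft_flat (a point): The flat of the shaft, 17 mm wide, 37 mm tall; origin at the middle of its face, 7 mm from the shaft axis and 94.5 mm above the bench; +y is the flat's outward normal, z up.
- collar: Loose bright steel shaft collar, a ring of 44 mm outside diameter, 25 mm bore, 20 mm high, about 0.1 kg, lying flat on the bench. Origin at the centre of its underside, z up; one dark set-screw (8 mm thick) sticks 8 mm out of the rim at half height, along the collar's +y.
- collar_center (a point): Centre of the collar, 10 mm above its underside, on the bore axis; axes as the collar's.
- collar_screw (a point): Outer end of the collar's set-screw, 30 mm from the bore axis, at half height.
- oil_can: Bystander: red bottle with white cap, 50 mm across, 120 mm tall, standing behind the work; origin at the centre of its underside.
- pin_tin: Bystander: flat grey tin, 57 x 77 x 20 mm, near the robot's edge of the bench; origin at the centre of its underside.
- padlock: Bystander: brass padlock lying flat, 73 x 44 x 16 mm, at the back right; origin at the centre of its underside.
Mind the look-alikes: they are no part of the job. Leave any blue or pink look-alike of the collar alone.

How it is judged:
On the way:
1. a finger bears on the shaft's flat while the flat faces the key guide (contact force between the fingers and flat_face above 2 N and value of joint spindle between -0.15 and 0.15 rad), for 0.2 s.
At the end, for the whole second after the job is handed in: Flat faces the guide within 0.15 rad; collar round the shaft (axes within 5 mm), level within 0.14 rad, its centre 88 to 102 mm above the bench; the screw's end on the guide side, within 6 mm sideways of the guide line; fingers hold the collar with over 2 N, at rest (value of joint spindle between -0.15 and 0.15 rad and z of collar_center in the frame of fixture between 0.088 and 0.102 m and horizontal distance between collar_center and fixture below 0.005 m and angle between collar's own z axis and vertical below 0.14 rad and x of collar_screw in the frame of fixture between -0.006 and 0.006 m and y of collar_screw in the frame of fixture above 0.02 m and contact force between the fingers and collar above 2 N and linear speed of collar below 0.02 m/s); the arm keeps its last pose, push and grip.
It fails at once if the oil can is moved by more than 2 cm (distance of oil_can from where it was at the start of the episode above 0.02 m).
It fails at once if the tin is moved by more than 2 cm (distance of pin_tin from where it was at the start of the episode above 0.02 m).
It fails at once if the padlock is moved by more than 2 cm (distance of padlock from where it was at the start of the episode above 0.02 m).
It also fails if it takes over 54 s, if anything falls off the work surface, if the arm or the gripper's body presses on something with over 40 N, if the wrist force passes 120 N, or if a joint passes its speed limit or range.

ROBOT

A 6-joint arm with a two-finger parallel gripper is mounted at the origin on a cart in front of the work surface, level with it; the furniture and walls round the work are solid. World frame = base frame: x ahead of the robot, y to its left, z up, the work surface at z = 0. Lengths are in m, angles in rad, forces in N, time in s.
With the tool pointing down it reaches from about 0.35 to 0.975 m from the base axis. Payload 4.9 kg.
Tool frame: the origin (TCP) lies midway between the tips of the shut fingers; the grasp point (between the pads) lies ctrl.grip_depth behind it (ctrl.grip_depth is the distance from the TCP to the grasp point, in m); y points along the fingers, z is the direction in which the jaws open and shut, and the axes are right-handed (so a half turn about y gives the same grasp; the last joint's range is limited). The gripper opens to 85 mm and grips with 20 to 120 N. Pads are 22 mm wide; open, the fingers measure 114 mm over their backs; the gripper's body (76 mm by 85 mm) begins 54 mm behind the grasp point. The pads swing forward as they close: fully open they stand 13 mm farther back than shut.
Start: joints at [1.082, 0.053, 1.613, -0, 1.476, -0.119], TCP at [0.226, 0.583, 0.231] pointing down, gripper open.
Joint ranges: [-3.01, 3.01], [-1.01, 2.22], [0.06, 2.58], [-1.02, 4.17], [0.09, 2.62], [-3.14, 3.14]. Speed limits (rad/s): [2.57, 2.57, 3.14, 3.14, 3.14, 3.14].

INTERFACE

Orientations are given as a rotation vector (axis times angle).
In Python, from station import ctrl gives the robot as it stands.
- The arm moves only by the tool jog_arm, never from a script. Its argument "moves" is a list of rows, each a list of 6 numbers: the shift along the tool's x, y, z in mm, then the turn, a rotation vector about the tool's x, y, z in rad. In form: [[x, y, z, wx, wy, wz], ...]. A call has 1 to 12 rows; each row shifts and turns the commanded pose from where the row before left it, along the tool's axes as they then stand; what a row does not reach is not made up. A row lasts 1/10 s, in which the tool goes at most 50 mm and 8.59 degrees, less where a joint would pass 70% of its speed; a pose out of reach is approached as far as the arm can. A call is refused whole if a number of a shift passes 50 or a number of a turn 0.15, either way. A call with a gripper value outside its range is refused whole. "grip" is the finger opening in mm, from 0 to 85.4, set as the call begins (left out, the last holds). The fingers move at their own pace and stop on an object; "grip_force" is the grip in N (left out, the last holds). Time passes only in rows, so rows that do not move let the fingers close. It gives the time, the measured TCP pose, the force and the opening at its end, in the units of the state.
- ctrl.get_obs(): the state, without advancing time (a new reading comes with each control period).
- ctrl.get_image(name): name is "scene" or "top"; returns the picture (400x640x3 uint8, red, green, blue); there is no depth.
- ctrl.camera_params(name): a dict with "fx", "fy", "cx", "cy" (pixels), "pose" (4x4, takes a point from camera to world coordinates). Camera axes: x right, y up, looking along -z (the intrinsics and any distortion apply to the point x, -y, -z); pixel columns grow to the right and rows downward; lengths in m; the calibration is good to about 2 mm. A picture is of the moment at which its call begins. camera_params takes no time and is no camera call.
- ctrl.finish_job(): hands the job in, once; it reports no verdict.
The state is a dict: "t": time; "q": joint angles; "dq": joint speeds; "effort": joint torques, N m; "tool_pos": TCP position; "tool_rot": TCP orientation; "contact_force": force on the tool from outside, world axes, zero at the start; "wrist_torque": the same for the moment, N m; "opening": finger opening in m.
Only numpy, scipy, OpenCV 4.12 (cv2) and the standard library are available. Lean on these libraries where they do the work, as an engineer would, in place of code of your own. Each camera call takes 0.05 s, during which the arm holds its last target. There are 200 camera calls.

## Working session

There is one attempt and no reset: what is moved stays moved. The work goes in short steps, Python scripts to look and compute and a tool call to move; the robot and the scene stay as the last step left them, time stands still between calls to the robot, and variables do not carry over. Pictures are saved under pics/ and viewed, about 8 in all and at most 12, crops included, and the job is handed in when it is done.

Besides the shell and the picture viewer there is one more tool, called after "Request:" as name([rows], argument=value, ...), one row to a line, values as JSON. jog_arm: Moves the arm, as the interface text tells. Its arguments: {"type":"object","properties":{"moves":{"type":"array","items":{"type":"array","items":{"type":"number"}}},"grip":{"type":"number"},"grip_force":{"type":"number"}},"required":["moves"]}

```bash
mkdir -p pics; cat > h.py <<'E'
import numpy as np, cv2
from station import ctrl
from scipy.spatial.transform import Rotation as R
def snap(n,f):
    im=ctrl.get_image(n); cv2.imwrite('pics/'+f,im[:,:,::-1]); return im
def ray(n,u,v):
    c=ctrl.camera_params(n); P=np.array(c['pose'])
    d=P[:3,:3]@np.array([(u-c['cx'])/c['fx'],-(v-c['cy'])/c['fy'],-1]); return P[:3,3],d
def atz(n,u,v,z):
    o,d=ray(n,u,v); return o+d*(z-o[2])/d[2]
def proj(n,p):
    c=ctrl.camera_params(n); P=np.array(c['pose']); q=P[:3,:3].T@(np.array(p)-P[:3,3])
    return np.array([c['cx']+c['fx']*q[0]/-q[2], c['cy']+c['fy']*q[1]/q[2]])
def crop(f,g,x0,y0,x1,y1,s):
    im=cv2.imread('pics/'+f)[y0:y1,x0:x1]; cv2.imwrite('pics/'+g,cv2.resize(im,None,fx=s,fy=s,interpolation=cv2.INTER_CUBIC))
E
python3 - <<'E'
from h import *
a=snap('scene','s0.png');b=snap('top','t0.png')
o=ctrl.get_obs();print(o); print(R.from_rotvec(o['tool_rot']).as_matrix().round(3)); print(ctrl.grip_depth)
for n in('scene','top'): print(ctrl.camera_params(n))
E
```

```text
{'t': 0.1, 'q': array([ 1.08199400e+00,  5.33129429e-02,  1.61411483e+00,  1.03548030e-05,
        1.47600784e+00, -1.18953305e-01]), 'dq': array([ 1.85198613e-03, -1.07686300e-03, -2.53242945e-03,  7.77744944e-05,
       -1.75132394e-04,  5.77857209e-04]), 'effort': array([ 1.30021992e-03, -3.94898164e+01, -3.71366251e+01, -6.66319897e-05,
        3.89067951e-03,  1.99048799e-05]), 'tool_pos': array([0.22563249, 0.58226372, 0.23019726]), 'tool_rot': array([-1.5530078 ,  0.29069292, -0.2898069 ]), 'contact_force': array([-0.09588156, -0.05294347, -0.94266714]), 'wrist_torque': array([ 0.06212256, -0.02352121, -0.00906026]), 'opening': 0.08512099583757983}
[[ 0.932 -0.001  0.361]
 [-0.361 -0.002  0.932]
 [-0.    -1.    -0.002]]
0.0187
{'fx': 476.87042347202015, 'fy': 476.87042347202015, 'cx': 317.9371011354324, 'cy': 192.40133988255073, 'pose': array([[ 0.57870911,  0.337544  , -0.74240139, -0.26209164],
       [-0.81549985,  0.23117795, -0.53058152, -0.61699267],
       [-0.00746778,  0.91248058,  0.40905187,  0.53254466],
       [ 0.        ,  0.        ,  0.        ,  1.        ]])}
{'fx': 386.80903294018054, 'fy': 386.80903294018054, 'cx': 324.18181583166523, 'cy': 200.96931190114384, 'pose': array([[ 0.15367957,  0.96453277, -0.21461391,  0.34625465],
       [-0.98811802,  0.15051992, -0.03108912, -0.0294656 ],
       [ 0.00231719,  0.21684164,  0.97620404,  0.94566907],
       [ 0.        ,  0.        ,  0.        ,  1.        ]])}
```

View pics/s0.png

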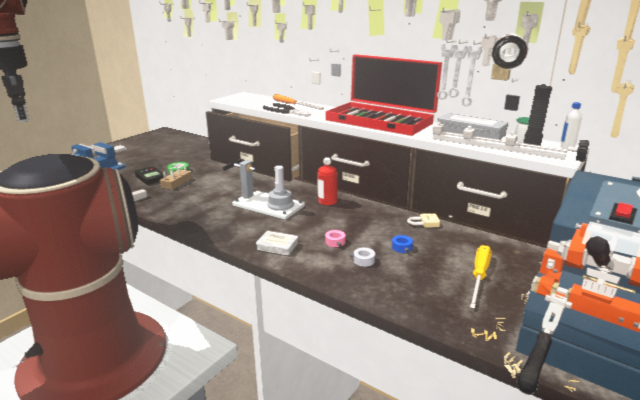

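View pics/t0.png

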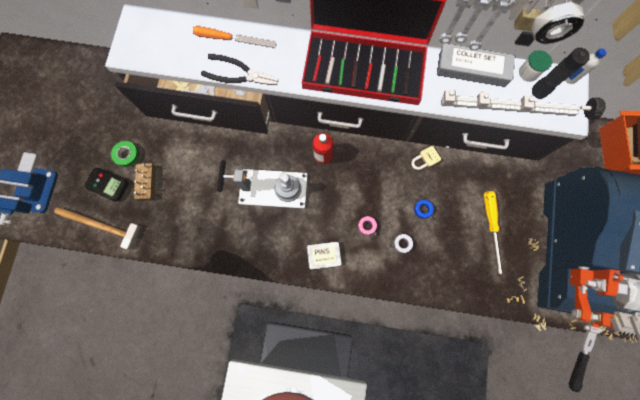

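Collar candidates in the top view are a pink ring (368,226), a blue ring (424,209) and a bright steel ring (403,243). Only the steel one fits the description. The fixture shaft is near (287,180) and the guide is at (243,178). I'll confirm with enlarged crops.

```bash
python3 - <<'E'
from h import *
a=cv2.imread('pics/t0.png');s=cv2.imread('pics/s0.png')
f=lambda im,x,y,w,h,k:cv2.resize(im[y:y+h,x:x+w],None,fx=k,fy=k,interpolation=cv2.INTER_CUBIC)
A=np.hstack([f(a,380,220,50,50,6),f(s,340,235,50,50,6)])
B=np.hstack([f(a,210,150,110,70,4),f(s,225,150,85,70,4)])[:, :800]
c=np.zeros((580,800,3),np.uint8); c[:300,:600]=A; c[300:580,:B.shape[1]]=B
cv2.imwrite('pics/c1.png',c)
E
```

```text
(no output)
```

View pics/c1.png

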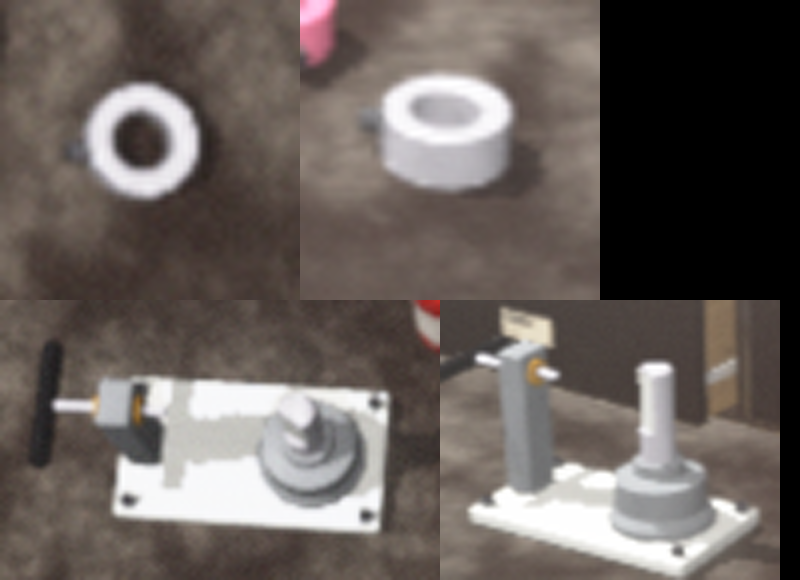

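The crop confirms it: the steel ring has a dark screw pointing image-left, and the shaft, guide and key are all visible. Next I'll work out positions.

```bash
python3 - <<'E'
from h import *
T=lambda x,y,z:atz('top',209.6+x/4,149.6+(y-300)/4,z)
C=[T(*p,.012) for p in((147,376),(388,392),(378,531),(113,516))]
print('corners',np.round(C,4).tolist(), np.mean(C,0).round(4))
print('long', C[0]-C[1],C[3]-C[2])
print('shaft end',T(295,405,.115).round(4),'scene',atz('scene',224.6+(656-440)/4,149.6+68/4,.115).round(4))
print('handle',T(48,343,.095),T(38,465,.095),T(45,405,.095).round(4))
print('scene key tip',atz('scene',224.6+(560-440)/4,149.6+75/4,.095).round(4))
for nm,c,s in(('top',(380-.4+142/6,220-.4+140/6),(380-.4+68/6,220-.4+150/6)),('scene',(340-.4+147/6,235-.4+108/6),(340-.4+62/6,235-.4+119/6))):
    c=atz(nm,*c,.02);s=atz(nm,*s,.01);print(nm,c.round(4),s.round(4),np.degrees(np.arctan2(*(s-c)[1::-1])))
E
```

```text
corners [[0.6038, 0.2068, 0.012], [0.6169, 0.0552, 0.012], [0.528, 0.0467, 0.012], [0.5121, 0.2097, 0.012]] [0.5652 0.1296 0.012 ]
long [-0.01306987  0.15160209  0.        ] [-0.01588103  0.16306002  0.        ]
shaft end [0.5716 0.0958 0.115 ] scene [0.5669 0.0928 0.115 ]
handle [0.59158539 0.24600227 0.095     ] [0.51977464 0.23634619 0.095     ] [0.555  0.2399 0.095 ]
scene key tip [0.5628 0.1692 0.095 ]
top [ 0.4772 -0.2029  0.02  ] [ 0.47   -0.1758  0.01  ] 104.82303006847114
scene [ 0.4758 -0.2045  0.02  ] [ 0.4673 -0.176   0.01  ] 106.73181524391184
```

```bash
python3 - <<'E'
from h import *
a=cv2.imread('pics/t0.png');s=cv2.imread('pics/s0.png')
f=lambda im,x,y,w,h,k:cv2.resize(im[y:y+h,x:x+w],None,fx=k,fy=k,interpolation=cv2.INTER_CUBIC)
A=np.hstack([f(a,270,165,30,35,13),f(s,264,162,30,35,13)])
A=np.clip((A.astype(float)-110)*1.75,0,255)
for n in('top','scene'):
  print(n,[(proj(n,p)).round(1).tolist() for p in((.569,.0945,.115),(.569,.0945,.075),(.569-.0135,.0945+.1455,.095))])
cv2.imwrite('pics/c2.png',A)
E
```

```text
top [[283.7, 177.0], [285.5, 181.8], [220.8, 175.6]]
scene [[278.6, 166.2], [279.3, 181.3], [232.4, 163.6]][ WARN:0@0.382] global loadsave.cpp:1063 imwrite_ Unsupported depth image for selected encoder is fallbacked to CV_8U.
```

View pics/c2.png

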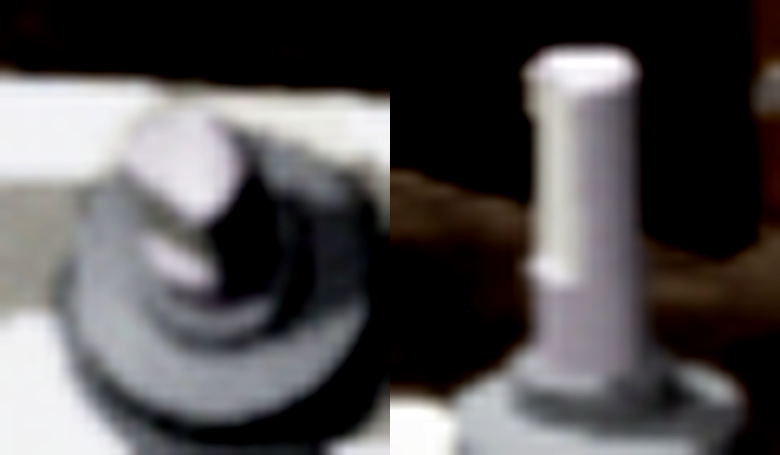

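Shaft axis is about (0.569, 0.0945) and the guide direction about 95.3°. In the crop the flat's chord runs (125,158)→(200,222), so its normal points to about 149° and the spindle is near 0.94 rad. Moving over it now.

Request:
jog_arm([
  [41,0,-27,0,0,0],
  [41,0,-27,0,0,0],
  [41,0,-27,0,0,0],
  [41,0,-27,0,0,0],
  [41,0,-27,0,0,0],
  [41,0,-27,0,0,0],
  [41,0,-27,0,0,0],
  [41,0,-27,0,0,0],
  [41,0,-27,0,0,0],
  [41,0,-27,0,0,0],
  [41,0,-27,0,0,0],
  [41,0,-27,0,0,0],
], grip=60, grip_force=40)

```text
t: 1.3
tool_pos: [0.5681, 0.1009, 0.2309]
tool_rot: [-1.551, 0.291, -0.29]
contact_force: [0.4, 1.7, 0.2]
opening: 0.0602
```

Request:
jog_arm([
  [0,0,0,0,-0.14,0],
  [0,0,0,0,-0.14,0],
  [0,0,0,0,-0.14,0],
  [0,0,0,0,-0.14,0],
  [0,0,0,0,-0.14,0],
  [0,0,0,0,-0.14,0],
  [0,0,0,0,-0.14,0],
  [0,0,0,0,-0.14,0],
  [0,0,0,0,-0.14,0],
  [0,0,0,0,-0.14,0],
  [0,0,0,0,0,0],
])

```text
t: 2.4
tool_pos: [0.5672, 0.1028, 0.2307]
tool_rot: [-1.417, -0.801, 0.803]
contact_force: [0.5, 0.2, 0.4]
opening: 0.0602
```

```bash
cat >> h.py <<'E'
def go(x,y,z,phi):
    o=ctrl.get_obs(); M=R.from_rotvec(o['tool_rot']).as_matrix(); a=np.radians(phi)
    D=np.array([[np.sin(a),0,np.cos(a)],[-np.cos(a),0,np.sin(a)],[0,-1,0]])
    print('t',o['t'].round(2),'pos',o['tool_pos'].round(4),'phi',np.degrees(np.arctan2(M[1,2],M[0,2])).round(1),'F',o['contact_force'].round(1),'Tq',o['wrist_torque'].round(2),'open',round(o['opening']*1e3,2),'q6',o['q'][5].round(2))
    print('shift mm',(1e3*M.T@(np.array([x,y,z])-o['tool_pos'])).round(1),'in target axes',(1e3*D.T@(np.array([x,y,z])-o['tool_pos'])).round(1),'turn',R.from_matrix(M.T@D).as_rotvec().round(3))
E
python3 -c "
from h import *
go(.569,.0945,.078,149)"
```

```text
Traceback (most recent call last):
  File "h.py", line 19, in go
    print('t',o['t'].round(2),'pos',o['tool_pos'].round(4),'phi',np.degrees(np.arctan2(M[1,2],M[0,2])).round(1),'F',o['contact_force'].round(1),'Tq',o['wrist_torque'].round(2),'open',round(o['opening']*1e3,2),'q6',o['q'][5].round(2))
              ^^^^^^^^^^^^
AttributeError: 'float' object has no attribute 'round'
```

```bash
sed -i "s/o\['t'\].round(2)/round(o['t'],2)/" h.py
python3 -c "
from h import *
go(.569,.0945,.078,149)"
```

```text
t 2.4 pos [0.5672 0.1028 0.2307] phi 149.0 F [0.5 0.2 0.4] Tq [0.05 0.04 0.  ] open 60.23 q6 -2.55
shift mm [ -6.1 152.7  -6. ] in target axes [ -6.2 152.7  -5.8] turn [-0.001  0.    -0.001]
```

Request:
jog_arm([
  [-6.2,0,-5.8,0,0,0],
  [0,25,0,0,0,0],
  [0,25,0,0,0,0],
  [0,25,0,0,0,0],
  [0,25,0,0,0,0],
  [0,25,0,0,0,0],
  [0,15,0,0,0,0],
  [0,12.5,0,0,0,0],
  [0,0,0,0,0,0],
])

```text
t: 3.3
tool_pos: [0.5682, 0.0942, 0.077]
tool_rot: [-1.416, -0.799, 0.804]
contact_force: [-0.8, -0.5, 0.6]
opening: 0.0602
```

Request:
jog_arm([
  [0,0,0,0,0,0],
  [0,0,0,0,0,0],
  [0,0,0,0,0,0],
  [0,0,0,0,0,0],
  [0,0,0,0,0,0],
  [0,0,0,0,0,0],
  [0,0,0,0,0,0],
  [0,0,0,0,0,0],
], grip=10, grip_force=25)

```text
t: 4.1
tool_pos: [0.5699, 0.0949, 0.0804]
tool_rot: [-1.418, -0.804, 0.801]
contact_force: [-2.6, 0.4, 5.7]
opening: 0.0179
```

```bash
python3 -c "
from h import *
go(.569,.0945,.078,95.3)
snap('top','t1.png');snap('scene','s1.png')
u,v=proj('top',(.569,.0945,.1)).astype(int);crop('t1.png','a1.png',u-40,v-30,u+40,v+30,10)"
```

```text
t 4.1 pos [0.5699 0.0949 0.0804] phi 149.0 F [-2.6  0.4  5.7] Tq [0.22 0.54 0.01] open 17.86 q6 -2.57
shift mm [-0.8  2.4  0.6] in target axes [-0.9  2.4 -0.3] turn [0.    0.938 0.002]
```

Opening reads 17.9 mm, so the grip is across the flat. Now turning −0.94 rad about the shaft axis, which lies 2 mm off the TCP.

Request:
jog_arm([
  [-0.2,0,0,0,0.094,0],
  [-0.2,0,0,0,0.094,0],
  [-0.2,0,0,0,0.094,0],
  [-0.2,0,0,0,0.094,0],
  [-0.2,0,0,0,0.094,0],
  [-0.2,0,0,0,0.094,0],
  [-0.2,0,0,0,0.094,0],
  [-0.2,0,0,0,0.094,0],
  [-0.2,0,0,0,0.094,0],
  [-0.2,0,0,0,0.094,0],
  [0,0,0,0,0,0],
  [0,0,0,0,0,0],
], grip_force=40)

```text
t: 5.4
tool_pos: [0.5691, 0.0932, 0.0805]
tool_rot: [-1.57, -0.075, 0.07]
contact_force: [0.8, -0.3, 5.7]
opening: 0.0174
```

```bash
python3 - <<'E'
from h import *
go(.569,.0945,.078,95.3)
snap('top','t2.png');snap('scene','s2.png')
a=cv2.imread('pics/t2.png');s=cv2.imread('pics/s2.png')
f=lambda im,x,y,w,h,k:cv2.resize(im[y:y+h,x:x+w],None,fx=k,fy=k,interpolation=cv2.INTER_CUBIC)
cv2.imwrite('pics/c3.png',np.hstack([f(a,205,130,110,90,4),f(s,222,130,90,90,4)]))
E
```

```text
t 5.4 pos [0.5691 0.0932 0.0805] phi 95.3 F [ 0.8 -0.3  5.7] Tq [-0.11  0.05 -0.06] open 17.43 q6 -1.63
shift mm [0.  2.5 1.3] in target axes [0.  2.5 1.3] turn [ 0.001 -0.     0.003]
```

View pics/c3.png

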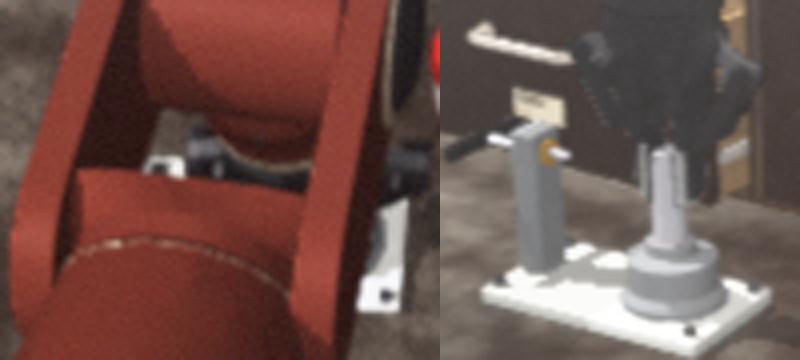

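The fingers are straddling the shaft at φ=95.3° and 17.4 mm, so the flat faces the guide. The axis refined from both grips is about (0.568, 0.095). Releasing and going to the collar.

Request:
jog_arm([
  [0,0,0,0,0,0],
  [0,0,0,0,0,0],
  [0,0,0,0,0,0],
  [0,0,0,0,0,0],
  [0,0,0,0,0,0],
  [0,-15,0,0,0,0],
  [0,-25,0,0,0,0],
  [0,-25,0,0,0,0],
  [0,-25,0,0,0,0],
  [0,-25,0,0,0,0],
  [0,-10,0,0,0,0],
  [0,0,0,0,0,0],
], grip=65)

```text
t: 6.7
tool_pos: [0.569, 0.0935, 0.2067]
tool_rot: [-1.57, -0.075, 0.067]
contact_force: [0.8, -0.5, -0.7]
opening: 0.0648
```

Request:
jog_arm([
  [0,0,0,0,0.14,0],
  [0,0,0,0,0.14,0],
  [0,0,0,0,0.14,0],
  [0,0,0,0,0.14,0],
  [0,0,0,0,0.14,0],
  [0,0,0,0,0.14,0],
  [0,0,0,0,0.14,0],
  [0,0,0,0,0.14,0],
  [0,0,0,0,0.14,0],
  [0,0,0,0,0.128,0],
  [0,0,0,0,0,0],
])

```text
t: 7.8
tool_pos: [0.5668, 0.0934, 0.2019]
tool_rot: [-1.328, 1.008, -1.004]
contact_force: [0.6, -0.3, -0.4]
opening: 0.0651
```

```bash
python3 -c "
from h import *
go(.4765,-.2037,.15,15.8)"
```

```text
t 7.8 pos [0.5668 0.0934 0.2019] phi 15.7 F [ 0.6 -0.3 -0.4] Tq [-0.03 -0.03  0.01] open 65.09 q6 -0.24
shift mm [ 261.7   52.2 -167. ] in target axes [ 261.3   51.9 -167.8] turn [ 0.003 -0.003 -0.001]
```

Request:
jog_arm([
  [36,0,-24,0,0,0],
  [36,0,-24,0,0,0],
  [36,5,-24,0,0,0],
  [36,10,-24,0,0,0],
  [36,15,-24,0,0,0],
  [36,15,-24,0,0,0],
  [36,7,-18,0,0,0],
  [9.5,0,-5,0,0,0],
  [0,0,0,0,0,0],
  [0,0,0,0,0,0],
])

```text
t: 8.8
tool_pos: [0.4776, -0.2027, 0.1517]
tool_rot: [-1.326, 1.005, -1.004]
contact_force: [0.1, 0.8, -0.6]
opening: 0.0652
```

```bash
python3 - <<'E'
from h import *
go(.4765,-.2037,.004,15.8)
snap('top','t3.png');s=snap('scene','s3.png')[:,:,::-1]; a=cv2.imread('pics/t3.png')
f=lambda im,x,y,w,h,k:cv2.resize(im[y:y+h,x:x+w],None,fx=k,fy=k,interpolation=cv2.INTER_CUBIC)
# shaft top crop (unobstructed now?) + collar crop
cv2.imwrite('pics/c4.png',np.hstack([f(a,205,140,110,80,4),f(s,264,158,36,40,8),]) if 0 else cv2.hconcat([f(a,268,162,32,40,9),f(s,262,160,32,40,9),f(s,342,236,22,40,9)]))
E
```

```text
t 8.8 pos [ 0.4776 -0.2027  0.1517] phi 15.7 F [ 0.1  0.8 -0.6] Tq [ 0.01  0.04 -0.02] open 65.23 q6 -0.82
shift mm [  0.7 147.7  -1.3] in target axes [  0.6 147.7  -1.3] turn [-0.    -0.002 -0.001]
```

View pics/c4.png

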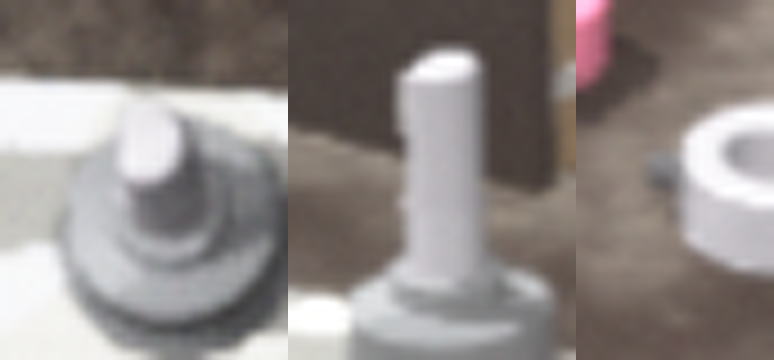

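The flat now faces image-left, toward the guide: its edge runs along x≈118 in the top crop. The collar hasn't moved. Descending and gripping.

Request:
jog_arm([
  [0.6,25,-1.3,0,0,0],
  [0,25,0,0,0,0],
  [0,25,0,0,0,0],
  [0,25,0,0,0,0],
  [0,20,0,0,0,0],
  [0,15,0,0,0,0],
  [0,10,0,0,0,0],
  [0,2.7,0,0,0,0],
  [0,0,0,0,0,0],
])

```text
t: 9.8
tool_pos: [0.4767, -0.2043, 0.0044]
tool_rot: [-1.326, 1.005, -1.006]
contact_force: [-0.3, 0.6, -0.1]
opening: 0.0649
```

Request:
jog_arm([
  [0,0,0,0,0,0],
  [0,0,0,0,0,0],
  [0,0,0,0,0,0],
  [0,0,0,0,0,0],
  [0,0,0,0,0,0],
  [0,0,0,0,0,0],
], grip=35, grip_force=25)

```text
t: 10.4
tool_pos: [0.4772, -0.2049, 0.0055]
tool_rot: [-1.326, 1.004, -1.007]
contact_force: [-1.4, 1.1, 6.5]
opening: 0.0417
```

```bash
python3 -c "
from h import *
go(.4765,-.2037,.004,15.8)"
```

```text
t 10.4 pos [ 0.4772 -0.2049  0.0055] phi 15.6 F [-1.4  1.1  6.5] Tq [ 0.21  0.12 -0.  ] open 41.68 q6 -0.82
shift mm [-1.3  1.5 -0.4] in target axes [-1.3  1.5 -0.4] turn [-0.001 -0.003  0.001]
```

Opening is 41.7 mm against the 44 mm expected. I'll lift a little and look before going on.

Request:
jog_arm([
  [0,-5,0,0,0,0],
  [0,-20,0,0,0,0],
  [0,-25,0,0,0,0],
  [0,-25,0,0,0,0],
  [0,-25,0,0,0,0],
  [0,-25,0,0,0,0],
  [0,-10,0,0,0,0],
  [0,0,0,0,0,0],
  [0,0,0,0,0,0],
], grip_force=30)

```text
t: 11.3
tool_pos: [0.4757, -0.204, 0.1379]
tool_rot: [-1.326, 1.007, -1.004]
contact_force: [-0.1, 0.8, -1.8]
opening: 0.0413
```

```bash
python3 - <<'E'
from h import *
go(.4765,-.2037,.14,15.8)
o=ctrl.get_obs(); p=o['tool_pos']; 
s=snap('scene','s4.png')[:,:,::-1]; a=snap('top','t4.png')[:,:,::-1]
f=lambda im,x,y,w,h,k:cv2.resize(im[y:y+h,x:x+w],None,fx=k,fy=k,interpolation=cv2.INTER_CUBIC)
u=proj('scene',p).astype(int);v=proj('top',p).astype(int);print(u,v)
cv2.imwrite('pics/c5.png',np.hstack([f(s,u[0]-25,u[1]-35,50,50,8),f(a,v[0]-25,v[1]-25,50,50,8)]))
E
```

```text
t 11.3 pos [ 0.4757 -0.204   0.1379] phi 15.6 F [-0.1  0.8 -1.8] Tq [ 0.06  0.07 -0.02] open 41.34 q6 -0.82
shift mm [-0.1 -2.1  0.9] in target axes [-0.1 -2.1  0.9] turn [ 0.001 -0.003 -0.001]
[365 200] [415 237]
```

View pics/c5.png

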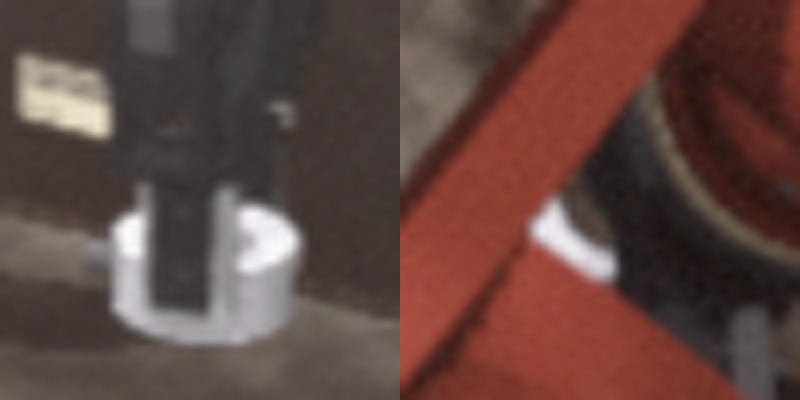

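The collar is held level with the screw pointing image-left. Computing the transfer, and checking the oil can clearance.

```bash
python3 -c "
from h import *
go(.5682,.0935,.155,5.3)
print('can cap',atz('top',322,138,.12))"
```

```text
t 11.4 pos [ 0.4752 -0.2037  0.137 ] phi 15.6 F [-0.7 -0.5 -1.7] Tq [-0.01  0.04  0.01] open 41.48 q6 -0.82
shift mm [-261.2  -17.7  169.6] in target axes [-287.4  -18.   120. ] turn [ 0.003  0.18  -0.002]
can cap [0.6716066  0.02420855 0.12      ]
```

Request:
jog_arm([
  [0,-6,0,0,0.09,0],
  [0,-6,0,0,0.09,0],
  [-30,-6,12.5,0,0,0],
  [-36,0,15,0,0,0],
  [-36,0,15,0,0,0],
  [-36,0,15,0,0,0],
  [-36,0,15,0,0,0],
  [-36,0,15,0,0,0],
  [-36,0,15,0,0,0],
  [-28,0,12,0,0,0],
  [-13.4,0,5.5,0,0,0],
  [0,0,0,0,0,0],
])

```text
t: 12.6
tool_pos: [0.5686, 0.0941, 0.1557]
tool_rot: [-1.255, 1.14, -1.138]
contact_force: [-1.0, 0.1, -0.9]
opening: 0.0416
```

```bash
python3 -c "
from h import *
go(.5682,.0935,.137,5.3)"
```

```text
t 12.6 pos [0.5686 0.0941 0.1557] phi 5.5 F [-1.   0.1 -0.9] Tq [ 0.05  0.01 -0.04] open 41.57 q6 -0.06
shift mm [ 0.5 18.7 -0.5] in target axes [ 0.5 18.7 -0.5] turn [0.002 0.003 0.   ]
```

Request:
jog_arm([
  [0.5,10,-0.5,0,0,0],
  [0,10,0,0,0,0],
  [0,3,0,0,0,0],
  [0,0,0,0,0,0],
  [0,0,0,0,0,0],
])

```text
t: 13.1
tool_pos: [0.5686, 0.0918, 0.134]
tool_rot: [-1.251, 1.141, -1.141]
contact_force: [0.2, 0.4, -1.1]
opening: 0.0412
```

```bash
python3 - <<'E'
from h import *
go(.5682,.0935,.0905,5.3)
s=snap('scene','s5.png')[:,:,::-1]; a=snap('top','t5.png')[:,:,::-1]
f=lambda im,x,y,w,h,k:cv2.resize(im[y:y+h,x:x+w],None,fx=k,fy=k,interpolation=cv2.INTER_CUBIC)
cv2.imwrite('pics/c6.png',f(s,248,140,60,50,12))
c=[.568,.095]
print([proj('scene',(*c,z)).round(2).tolist() for z in(.11,.125,.145)])
E
```

```text
t 13.1 pos [0.5686 0.0918 0.134 ] phi 5.3 F [ 0.2  0.4 -1.1] Tq [-0.02  0.    0.06] open 41.2 q6 -0.06
shift mm [-1.7 43.5 -0.2] in target axes [-1.7 43.5 -0.2] turn [ 0. -0.  0.]
[[278.26, 168.2], [278.0, 162.45], [277.66, 154.68]]
```

View pics/c6.png

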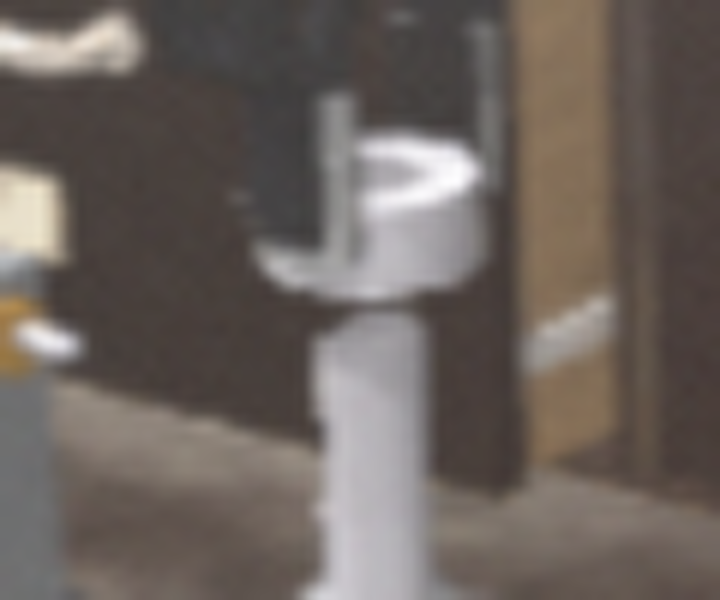

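The collar centre is at x≈371 in the crop. The shaft axis extended to that height is at ≈363, so the collar sits about 2 mm toward −y, which matches the 1.7 mm pose shortfall. Correcting, then lowering slowly.

Request:
jog_arm([
  [-1.8,0,0,0,0,0],
  [0,0,0,0,0,0],
  [0,4,0,0,0,0],
  [0,4,0,0,0,0],
  [0,4,0,0,0,0],
  [0,0,0,0,0,0],
])

```text
t: 13.8
tool_pos: [0.5678, 0.0942, 0.1209]
tool_rot: [-1.253, 1.142, -1.139]
contact_force: [-0.9, 0.4, -1.4]
opening: 0.0416
```

```bash
python3 -c "
from h import *
go(.5682,.0935,.0905,5.3)"
```

```text
t 13.8 pos [0.5678 0.0942 0.1209] phi 5.3 F [-0.9  0.4 -1.4] Tq [ 0.01  0.01 -0.  ] open 41.63 q6 -0.06
shift mm [ 0.7 30.4  0.4] in target axes [ 0.7 30.4  0.4] turn [ 0.002  0.    -0.   ]
```

Underside is at about 115 mm with no contact yet. Continuing down in small steps.

Request:
jog_arm([
  [0,2,0,0,0,0],
  [0,2,0,0,0,0],
  [0,2,0,0,0,0],
  [0,0,0,0,0,0],
])

```text
t: 14.2
tool_pos: [0.5683, 0.094, 0.1157]
tool_rot: [-1.252, 1.141, -1.14]
contact_force: [-0.2, -1.6, -0.9]
opening: 0.0415
```

```bash
python3 -c "
from h import *
go(.5682,.0935,.0905,5.3)"
```

```text
t 14.2 pos [0.5683 0.094  0.1157] phi 5.3 F [-0.2 -1.6 -0.9] Tq [-0.17 -0.02 -0.  ] open 41.5 q6 -0.06
shift mm [ 0.5 25.2 -0.1] in target axes [ 0.5 25.2 -0.2] turn [0.001 0.    0.   ]
```

Underside at 110 mm with a light −1.6 N push in y, so the collar is entering slightly too far toward +y. Shifting 0.8 mm in tool x and going on down.

Request:
jog_arm([
  [0.8,0,0,0,0,0],
  [0,2,0,0,0,0],
  [0,2,0,0,0,0],
  [0,2,0,0,0,0],
  [0,2,0,0,0,0],
  [0,0,0,0,0,0],
])

```text
t: 14.8
tool_pos: [0.5683, 0.0934, 0.1076]
tool_rot: [-1.252, 1.141, -1.14]
contact_force: [-0.3, 0.6, -0.7]
opening: 0.0418
```

```bash
python3 -c "
from h import *
go(.5682,.0935,.0905,5.3)"
```

```text
t 14.8 pos [0.5683 0.0934 0.1076] phi 5.3 F [-0.3  0.6 -0.7] Tq [-0.04  0.   -0.05] open 41.77 q6 -0.06
shift mm [-0.1 17.1 -0.1] in target axes [-0.1 17.1 -0.1] turn [ 0.001  0.001 -0.   ]
```

Moving freely now, so on to the final height.

Request:
jog_arm([
  [0,3,0,0,0,0],
  [0,3,0,0,0,0],
  [0,3,0,0,0,0],
  [0,3,0,0,0,0],
  [0,3,0,0,0,0],
  [0,2,0,0,0,0],
  [0,0,0,0,0,0],
  [0,0,0,0,0,0],
  [0,0,0,0,0,0],
  [0,0,0,0,0,0],
])

```text
t: 15.8
tool_pos: [0.5686, 0.0934, 0.0913]
tool_rot: [-1.252, 1.14, -1.14]
contact_force: [0.4, 0.4, -0.8]
opening: 0.0419
```

```bash
python3 - <<'E'
from h import *
go(.5682,.0935,.0905,5.3)
s=snap('scene','s6.png')[:,:,::-1]
f=lambda im,x,y,w,h,k:cv2.resize(im[y:y+h,x:x+w],None,fx=k,fy=k,interpolation=cv2.INTER_CUBIC)
cv2.imwrite('pics/c7.png',f(s,228,145,80,60,10))
d=np.array([np.cos(np.radians(95.3)),np.sin(np.radians(95.3))]);A=np.array([.568,.095])
P=lambda p,z:((proj('scene',(*p,z))-[227.5,144.5])*10).round().tolist()
print('screw end',P(A+.03*d,.095),'key tip',P(A+.076*d,.095),'collar top c',P(A,.105),'bot c',P(A,.085))
E
```

```text
t 15.8 pos [0.5686 0.0934 0.0913] phi 5.3 F [ 0.4  0.4 -0.8] Tq [ 0.02  0.02 -0.01] open 41.86 q6 -0.06
shift mm [-0.1  0.8 -0.4] in target axes [-0.1  0.8 -0.4] turn [-0.  0. -0.]
screw end [410.0, 272.0] key tip [262.0, 240.0] collar top c [508.0, 256.0] bot c [512.0, 331.0]
```

View pics/c7.png

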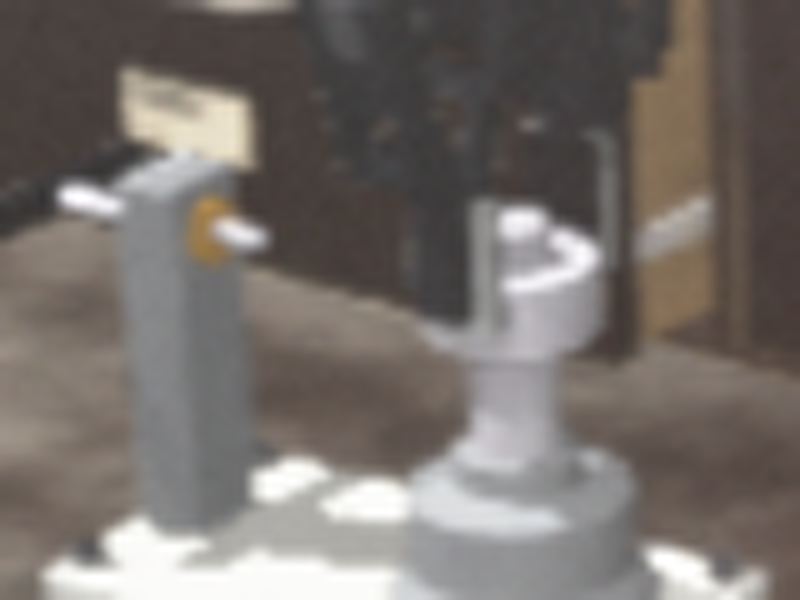

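The collar is round the shaft, level, with the shaft end showing through the bore at (522,222) and its underside clear of the bearing. The screw tip falls behind the near finger, where predicted (410,272), on the key's side. Residual forces are under 1 N, so I'm handing in.

```bash
python3 -c "
from h import *
go(.5682,.0935,.0905,5.3); print(ctrl.finish_job())"
```

```text
t 15.85 pos [0.5686 0.0934 0.0913] phi 5.3 F [-0.5 -0.3 -1.3] Tq [-0.05  0.04  0.04] open 41.57 q6 -0.06
shift mm [-0.2  0.8 -0.4] in target axes [-0.2  0.8 -0.4] turn [-0.     0.001  0.   ]
the job is handed in; nothing more can be done
None
```

The job is handed in, at 15.9 s on the robot's clock, with the gripper still holding the collar (30 N set) around the shaft end. No verdict was reported.

**Shaft:** I gripped it across the flat; the opening read 17.9 mm, then 17.4 mm, against the 18 mm expected. I turned it about −0.94 rad until the jaws lined up with the guide direction at 95.3°, then let go. A later picture showed the flat facing the guide.

**Collar:** I picked the steel one by its dark set-screw, lowered it over the shaft and stopped with its centre at about 96 mm. At the end the forces were under about 1.5 N, and the last picture showed it level, round the shaft and clear of the bearing. I did not touch the oil can, tin or padlock, or the pink and blue look-alikes.

**Checks that were unclear or disagreed:**
- **Collar opening:** it read about 41.6 mm instead of 44 mm, probably because the fingertips held it low. The picture showed it held properly.
- **Screw direction:** in the final picture the screw was hidden behind a finger. Its direction rests on the two first camera measurements, which agreed within 2°, plus the turn I made.
- **Insertion:** there was one light contact of 1.6 N on the way down, which went away after a 0.8 mm correction.

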